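Register a lino block, tip it onto the card and press the print

TASK

Without ever pinching or lifting the lino block that stands on the registration board, gently push it, still standing, along the long fence until its end meets the short stop at the fence's left end. Then tip it over by pushing high on its plain wooden back, so that it falls face down on the card and lies inside the four pencilled corner marks. To make the print, press down firmly with the fingertips (at least 10 N) on the middle of its back for a full second, then take the hand away; leave the ink bottle, the ink roller and the paint tube where they are.

Things in the scene. Friction and masses are not known exactly. Their poses are not given: they have to be found in the camera images.
- jig: Registration board, fixed to the table: plywood 190 (x) x 260 (y) x 12 mm. Origin at the centre of its underside, on the table; x points away from the robot, y to the left, turned by up to 0.3 rad. Near its robot-side edge a low wooden fence runs along y, its top 10 mm above the board, 18 mm thick (x -73 to -55 mm, y -125 to +105 mm).
- stop (a point): Middle of the right-hand (working) face of the short wooden stop at the left end of the fence; in the board's frame x -45.5, y +70, z 12 mm (at the board's top), axes as the board's. The stop is 19 (x) x 18 (y) mm, its top 14 mm above the board, and adjoins the fence.
- card (a point): Centre, on the board's top, of the area between the four pencilled corner marks on the white card that lies in front of the fence (it adds no height); in the board's frame x +8.5, y +20 mm, axes as the board's. The area is 95 (x) by 120 (y) mm: 10 mm larger all round than the block lying there.
- block: Loose printing block, 0.2 to 0.35 kg: a 9 mm brown lino plate with a cut wave design on a 14 mm plain wooden mount, 23 (x) x 100 (y) x 75 (z) mm, standing on a long edge on the board. Origin at the centre of its underside; y runs along the fence to the left, x is the normal of the lino face, away from the fence. Starts 0 to 5 mm off the fence, 25 to 80 mm short of the stop.
- block_mid (a point): Centre of the block's volume, 37.5 mm above its underside when it stands; axes as the block's. In the board's frame at about x -43, y +20 mm when the standing block is at fence and stop, and x +5 to +12, y +20 mm when it has been tipped onto the marked area.
- block_face_edge (a point): Middle of the lower edge of the lino face (block x +11.5 mm, z 0). The block, pushed at its back near the top, tips about this edge, which stays down on the board, falls by itself once leaned over about 17 degrees, and then lies with its wooden back 23 mm above the board.
- ink_bottle: Dark ink bottle with a white cap, 43 x 44 x 92 mm, standing on the table just beyond the board (its far side); origin at the centre of its base. Leave alone.
- brayer: Ink roller (brayer) with a wooden handle, 78 x 147 x 31 mm, lying on the white inking slab (200 x 150 x 6 mm) to the right of the board; origin at the centre of its underside. Leave alone.
- tube: Paint tube, 35 x 104 x 28 mm, lying on the table to the left of the board; origin at the centre of its underside. Leave alone.

How it is judged:
By the outcome, as a careful person would: the job done as asked, in the order asked, and still so for the second after the job is handed in, with the robot touching nothing.
It also fails if it takes over 58 s, if anything falls off the work surface, if the arm or the gripper's body presses on something with over 40 N, if the wrist force passes 120 N, or if a joint passes its speed limit or range.

ROBOT

A 7-joint arm with a two-finger parallel gripper is mounted at the origin on a cart in front of the work surface, level with it; the furniture and walls round the work are solid. World frame = base frame: x ahead of the robot, y to its left, z up, the work surface at z = 0. Lengths are in m, angles in rad, forces in N, time in s.
With the tool pointing down it reaches from about 0.4 to 0.925 m from the base axis. Payload 5.6 kg.
Tool frame: the origin (TCP) lies on the centre line of the jaws, within the pads' length; the fingertips stand 25 mm ahead of it and the grasp point (between the pads) lies 6 mm ahead of it; z points along the fingers, y is the line along which they close (so a half turn about z gives the same grasp; the last joint's range is limited). The gripper opens to 85 mm and grips with 20 to 120 N. Pads are 22 mm wide; open, the fingers measure 114 mm over their backs; the gripper's body (76 mm by 85 mm) begins 54 mm behind the grasp point. The pads swing forward as they close: fully open they stand 13 mm farther back than shut.
Start: joints at [-1.28, 0.468, -0.012, 1.603, 0.006, 1.071, -0.056], TCP at [0.213, 0.614, 0.256] pointing down, gripper open.
Joint ranges: [-2.53, 2.53], [-0.31, 2.02], [-1.57, 1.55], [0.28, 2.44], [-1.29, 4.43], [0.15, 1.84], [-2.92, 2.92]. Speed limits (rad/s): [2.57, 2.57, 3.14, 3.14, 3.14, 3.14, 3.14].

INTERFACE

Orientations are given as a unit quaternion [x, y, z, w].
In Python, from rig import arm gives the robot as it stands.
- The arm moves only by the shell command python3 -m creep 'ROWS' [OPENING] [FORCE]. ROWS is JSON, a list of rows, each an object of numbers: "tx", "ty", "tz": the shift along the tool's x, y, z in m; "rx", "ry", "rz": the turn, a rotation vector about the tool's x, y, z in degrees. In form: [{"tx": .., "ty": .., "tz": .., "rx": .., "ry": .., "rz": ..}, ...]. A call has 1 to 20 rows; each row shifts and turns the commanded pose from where the row before left it, along the tool's axes as they then stand; what a row does not reach is not made up. A row lasts 1/8 s, in which the tool goes at most 62.5 mm and 10.7 degrees, less where a joint would pass 70% of its speed; a pose out of reach is approached as far as the arm can. A call is refused whole if a number of a shift passes 0.0625 or a number of a turn 10.7, either way. A call with a gripper value outside its range is refused whole. OPENING is the closure, from -1 (fully open) to 1 (shut), so that 0 is half open, set as the call begins (- or left out, the last holds). The fingers move at their own pace and stop on an object; FORCE is the grip in N (left out, the last holds). Time passes only in rows, so rows that do not move let the fingers close. It gives the time, the measured TCP pose, the force, the opening and the grip force at its end, in the units of the state.
- arm.get_state(): the state, without advancing time (a new reading comes with each control period).
- arm.camera(name): name is "scene" or "top"; returns (picture, depth): 480x640x3 uint8, red, green, blue; 480x640 float32, m along the optical axis (not along the pixel's ray), 0 where there is no reading.
- arm.camera_params(name): a dict with "K" (3x3 intrinsics, pixels), "view" (4x4, takes a point from world to camera coordinates). Camera axes: x right, y up, looking along -z (the intrinsics and any distortion apply to the point x, -y, -z); pixel columns grow to the right and rows downward; lengths in m; the calibration is good to about 2 mm. A picture is of the moment at which its call begins. camera_params takes no time and is no camera call.
- arm.sign_off(): hands the job in; it is judged then, once.
The state is a dict: "clock": time; "q": joint angles; "dq": joint speeds; "joint_efforts": joint torques, N m; "tcp_pos": TCP position; "orientation": TCP orientation; "wrist_force": force on the tool from outside, world axes, zero at the start; "torque": the same for the moment, N m; "grip_width": finger opening in m; "grip_force": force on a finger pad.
Only numpy, scipy, OpenCV 4.12 (cv2) and the standard library are available. Lean on these libraries where they do the work, as an engineer would, in place of code of your own. Each camera call takes 0.05 s, during which the arm holds its last target. There are 200 camera calls.

## Working session

There is one attempt and no reset: what is moved stays moved. The work goes in short steps, Python scripts to look and compute and a shell command to move; the robot and the scene stay as the last step left them, time stands still between calls to the robot, and variables do not carry over. Pictures are saved under pics/ and viewed, at most 10 in all, crops included, and the job is handed in when it is done.

```bash
mkdir -p pics; ls
cat > h.py <<'E'
import numpy as np, cv2
from rig import arm
def shot(name,fn):
    p,d=arm.camera(name); cv2.imwrite(fn,cv2.cvtColor(p,cv2.COLOR_RGB2BGR)); np.savez(fn[:-4]+'.npz',p=p,d=d); return p,d
def world(name,u,v,d):
    c=arm.camera_params(name);K=np.array(c['K']);V=np.array(c['view'])
    x=(u-K[0,2])/K[0,0]*d;y=(v-K[1,2])/K[1,1]*d
    return (np.linalg.inv(V)@np.array([x,-y,-d,1]))[:3]
def onplane(name,u,v,z):
    a=world(name,u,v,.1);b=world(name,u,v,1.);return a+(b-a)*(z-a[2])/(b[2]-a[2])
def pix(name,X):
    c=arm.camera_params(name);K=np.array(c['K']);V=np.array(c['view'])
    q=V@np.append(X,1);return np.array([K[0,0]*q[0]/-q[2]+K[0,2],K[1,1]*-q[1]/-q[2]+K[1,2]])
E
python3 - <<'E'
from h import *
shot('top','pics/top0.png');shot('scene','pics/scene0.png')
for n in('top','scene'):print(arm.camera_params(n))
print(arm.get_state())
E
```

```text
pics
{'K': array([[526.31815313,   0.        , 309.69024045],
       [  0.        , 526.31815313, 242.96101033],
       [  0.        ,   0.        ,   1.        ]]), 'view': array([[-0.02551691, -0.99954461,  0.01610784, -0.06647469],
       [ 0.98115163, -0.02195344,  0.19198836, -0.63107262],
       [-0.19154731,  0.02070318,  0.981265  , -1.19822053],
       [ 0.        ,  0.        ,  0.        ,  1.        ]])}
{'K': array([[438.33163768,   0.        , 315.99127667],
       [  0.        , 438.33163768, 231.01059553],
       [  0.        ,   0.        ,   1.        ]]), 'view': array([[-0.62352702, -0.78158315,  0.01848885,  0.34247062],
       [ 0.50797565, -0.38704656,  0.76951653, -0.40409643],
       [-0.59428511,  0.48920623,  0.6383592 , -0.47263171],
       [ 0.        ,  0.        ,  0.        ,  1.        ]])}
{'clock': 0.1, 'q': array([-1.27998916,  0.46831453, -0.01161675,  1.60354701,  0.00598825,
        1.07139429, -0.0563108 ]), 'dq': array([-0.00064172, -0.00108779,  0.00120019, -0.00204368, -0.00203811,
       -0.00098102, -0.00131675]), 'joint_efforts': array([ 1.33703634e-03, -5.33512080e+01,  2.19049514e-02, -2.51961511e+01,
        1.15193054e-02,  4.34409638e-03,  3.46744798e-06]), 'tcp_pos': array([0.21286281, 0.61366047, 0.25541065]), 'orientation': array([ 1.66163419e-01,  9.86097893e-01, -8.09740602e-04, -8.55664980e-05]), 'wrist_force': array([-0.14272468,  1.25547138,  0.10931756]), 'torque': array([ 0.03570438,  0.04311428, -0.02916309]), 'grip_force': 0.0, 'grip_width': 0.08555252469856614}
```

View pics/top0.png

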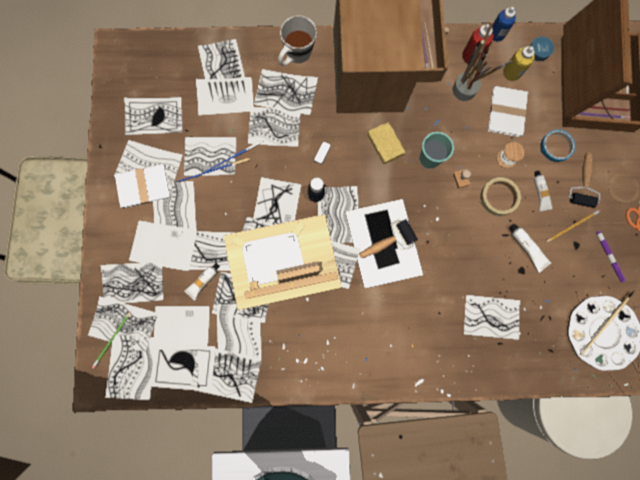

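View pics/scene0.png

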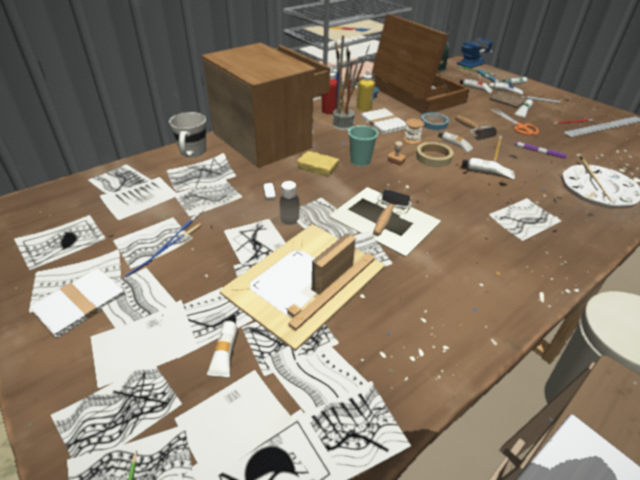

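Run:
```python
from h import *
im=cv2.imread('pics/top0.png')
c=cv2.resize(im[205:315,215:350],None,fx=5.9,fy=5.4,interpolation=cv2.INTER_CUBIC)
c=cv2.resize(im[205:315,215:350],None,fx=5,fy=5,interpolation=cv2.INTER_CUBIC)
im2=cv2.imread('pics/scene0.png')
c2=cv2.resize(im2[215:350,215:400],None,fx=4,fy=4,interpolation=cv2.INTER_CUBIC)
cv2.imwrite('pics/c1.png',c);cv2.imwrite('pics/c2.png',c2)
```

```text
(no output)
```

View pics/c1.png

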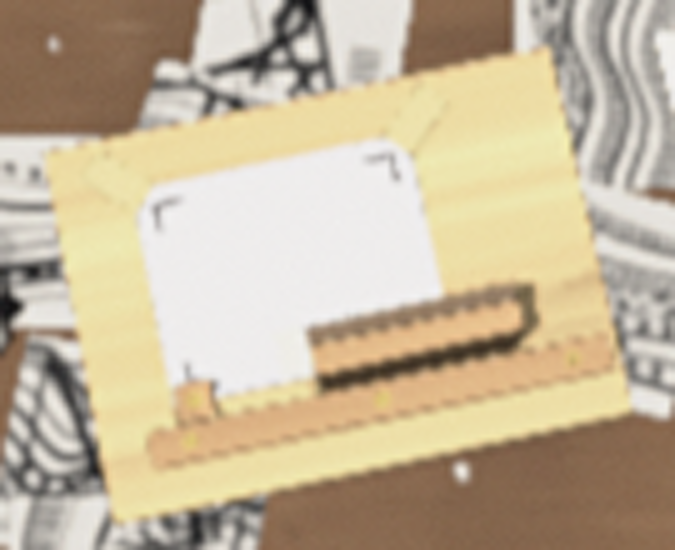

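View pics/c2.png

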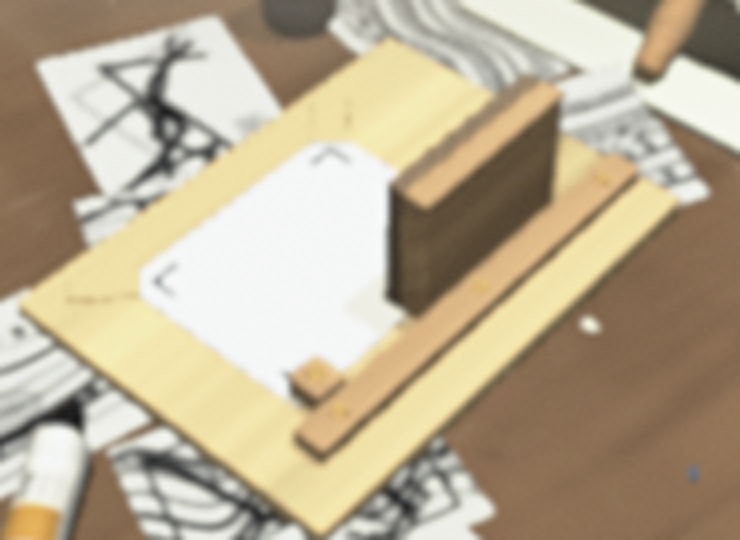

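```bash
cat >> h.py <<'E'
def fit(loc,wor):
    l=np.array(loc)[:,:2];w=np.array(wor)[:,:2];lc=l.mean(0);wc=w.mean(0)
    H=(l-lc).T@(w-wc);th=np.arctan2(H[0,1]-H[1,0],H[0,0]+H[1,1]);c,s=np.cos(th),np.sin(th);R=np.array([[c,-s],[s,c]])
    t=wc-R@lc;return th,t,(w-(l@R.T+t))
E
python3 - <<'E'
from h import *
def c1(u,v,z):return onplane('top',(u+.5)/5-.5+215,(v+.5)/5-.5+205,z)
def c2(u,v,z):return onplane('scene',(u+.5)/4-.5+215,(v+.5)/4-.5+215,z)
L=[(.095,.13),(.095,-.13),(-.095,-.13),(-.095,.13)]
np.set_printoptions(precision=4,suppress=True)
W=[c1(*p,.012) for p in[(45,155),(550,48),(630,412),(115,522)]]
W2=[c2(*p,.012) for p in[(22,308),(390,40),(678,205),(320,535)]]
for w in(W,W2):print(fit(L,w))
th,t,_=fit(L+L,W+W2);print(th,t)
R=np.array([[np.cos(th),-np.sin(th)],[np.sin(th),np.cos(th)]])
tl=lambda w:(np.array(w[:2])-t)@R*1000
for p in[(308,328),(535,287),(525,338),(318,380)]:print('blk top',tl(c1(*p,.087)))
for p in[(393,183),(425,207),(562,92),(535,78)]:print('blk scene',tl(c2(*p,.087)))
for p in[(215,383),(218,412)]:print('stop top',tl(c1(*p,.026)), tl(c1(*p,.022)))
P,d=[np.load('pics/top0.npz')[k] for k in 'pd']
for p in[(420,330),(300,250),(400,400)]:
  u,v=p[0]/5+215,p[1]/5+205;print(world('top',u,v,d[int(v),int(u)]))
# block depth cloud
for n in('top','scene'):
  d=np.load(f'pics/{n}0.npz')['d'];vv,uu=np.nonzero(d>0)
  X=np.array([world(n,u,v,d[v,u]) for u,v in zip(uu[::1],vv[::1]) if (215<u<400 and 205<v<350)])
  l=np.c_[(X[:,:2]-t)@R*1000,X[:,2]*1000]
  m=(abs(l[:,0])<95)&(abs(l[:,1])<130)&(l[:,2]>78)&(l[:,2]<96)
  q=l[m];print(n,len(q),np.percentile(q,[1,5,50,95,99],axis=0))
E
```

```text
(np.float64(0.18778534357467644), array([ 0.5954, -0.0125]), array([[-0.002 , -0.0017],
       [-0.001 ,  0.0004],
       [ 0.001 ,  0.0024],
       [ 0.002 , -0.0011]]))
(np.float64(0.18737849932341077), array([ 0.5961, -0.0104]), array([[-0.0032, -0.0027],
       [-0.0005,  0.0006],
       [ 0.0007,  0.0036],
       [ 0.0029, -0.0015]]))
0.18758240767500578 [ 0.5958 -0.0114]
blk top [-31.5963  15.8725]
blk top [-34.824  -91.2839]
blk top [-57.2367 -81.5771]
blk top [-56.3124  16.195 ]
blk scene [-30.4942  15.3976]
blk scene [-50.2371  17.4817]
blk scene [-48.5635 -81.5408]
blk scene [-33.3107 -81.1894]
stop top [-39.4262  66.3267] [-38.8824  66.5494]
stop top [-53.5656  67.6295] [-53.0662  67.8564]
[ 0.5588 -0.0546  0.0856]
[0.6106 0.0041 0.0118]
[ 0.5336 -0.044   0.0229]Traceback (most recent call last):
  File "<stdin>", line 21, in <module>
  File "h.py", line 6, in world
    c=arm.camera_params(name);K=np.array(c['K']);V=np.array(c['view'])
ValueError: time passes only in moves, steps and waits
```

```bash
cat > g.py <<'E'
from h import *
CP={n:arm.camera_params(n) for n in('top','scene')}
def cloud(n,d):
    v,u=np.nonzero(d>0);z=d[v,u];K=np.array(CP[n]['K']);V=np.array(CP[n]['view'])
    C=np.c_[(u-K[0,2])/K[0,0]*z,-(v-K[1,2])/K[1,1]*z,-z,np.ones(len(z))]
    return (C@np.linalg.inv(V).T)[:,:3]
th,t=0.1876,np.array([.5958,-.0114])
R=np.array([[np.cos(th),-np.sin(th)],[np.sin(th),np.cos(th)]])
def tob(X):X=np.atleast_2d(X);return np.c_[(X[:,:2]-t)@R,X[:,2]]*1000
E
python3 - <<'E'
from g import *
np.set_printoptions(precision=1,suppress=True)
for n in('top','scene'):
  l=tob(cloud(n,np.load(f'pics/{n}0.npz')['d']))
  b=(abs(l[:,0])<90)&(abs(l[:,1])<125)
  for nm,a,c in(('block',76,96),('fence',18,25)):
    q=l[b&(l[:,2]>a)&(l[:,2]<c)];print(n,nm,len(q));print(np.percentile(q,[1,5,50,95,99],axis=0))
  e=l[(l[:,2]>8)&(l[:,2]<15)&(abs(l[:,0])<120)&(abs(l[:,1])<150)];print('board',np.percentile(e,[1,50,99],axis=0))
s=arm.get_state();print(tob(s['tcp_pos']),s['orientation'],s['clock'])
E
```

```text
top block 442
[[-52.5 -81.1  77.8]
 [-51.8 -76.9  81.2]
 [-41.2 -31.8  85.8]
 [-30.3  12.6  90.1]
 [-29.2  16.5  91.5]]
top fence 634
[[ -72.  -122.4   18.1]
 [ -71.1 -112.6   18.4]
 [ -61.6   -0.8   21.2]
 [ -11.7   92.5   24.4]
 [  72.2  102.3   24.9]]
board [[ -92.6 -128.8    8.1]
 [  14.1    9.    11.4]
 [  94.4  127.1   14.9]]
scene block 668
[[-50.8 -80.   76.3]
 [-50.3 -75.4  77.8]
 [-41.8 -25.3  86.1]
 [-28.7  17.7  87.9]
 [-27.2  18.9  88.5]]
scene fence 1161
[[ -70.  -121.    18.3]
 [ -69.4 -106.9   19.2]
 [ -60.2    7.7   21.5]
 [ -48.    95.8   23.7]
 [ -35.6  103.5   24.8]]
board [[ -91.2 -125.1    8.8]
 [  17.2   40.7   11.7]
 [  95.8  129.2   14.3]]
[[-259.6  685.5  255.4]] [ 0.2  1.  -0.  -0. ] 0.1
```

```bash
python3 -m creep '[{"rz":10.7},{"rz":10.7},{"rz":10.7},{"rz":10.7},{"rz":10.7},{"rz":6.7},{}]' 1 20
python3 -m creep '[{"tx":-0.054,"ty":0.0145},{"tx":-0.054,"ty":0.0145},{"tx":-0.054,"ty":0.0145},{"tx":-0.054,"ty":0.0145},{"tx":-0.054,"ty":0.0145},{"tx":-0.054,"ty":0.0145},{"tx":-0.054,"ty":0.0145},{"tx":-0.054,"ty":0.0145},{"tx":-0.054,"ty":0.0145},{"tx":-0.054,"ty":0.0145},{"tx":-0.054,"ty":0.0145},{"tx":-0.054,"ty":0.0145},{"tx":-0.054,"ty":0.0145},{"tx":-0.054,"ty":0.0145},{"tx":-0.054,"ty":0.0145},{},{}]'
cat > st.py <<'E'
from g import *
from scipy.spatial.transform import Rotation as Ro
np.set_printoptions(precision=4,suppress=True)
s=arm.get_state();M=Ro.from_quat(s['orientation']).as_matrix();M[:2]=R.T@M[:2]
print('clock',s['clock'],'tcp board mm',tob(s['tcp_pos']),'F board',np.r_[R.T@s['wrist_force'][:2],s['wrist_force'][2]]);print('tool axes in board',M)
E
python3 st.py
```

```text
clock 0.1 tcp board mm [[-259.6437  685.512   255.4106]] F board [0.0939 1.2601 0.1093]
tool axes in board [[-0.8671  0.4982 -0.0007]
 [ 0.4982  0.8671 -0.0015]
 [-0.0001 -0.0016 -1.    ]]schema error: expected keys tx, ty, tz, rx, ry, rz
schema error: expected keys tx, ty, tz, rx, ry, rz
```

```bash
python3 -m creep '[{"tx":0,"ty":0,"tz":0,"rx":0,"ry":0,"rz":10.7},{"tx":0,"ty":0,"tz":0,"rx":0,"ry":0,"rz":10.7},{"tx":0,"ty":0,"tz":0,"rx":0,"ry":0,"rz":10.7},{"tx":0,"ty":0,"tz":0,"rx":0,"ry":0,"rz":10.7},{"tx":0,"ty":0,"tz":0,"rx":0,"ry":0,"rz":10.7},{"tx":0,"ty":0,"tz":0,"rx":0,"ry":0,"rz":6.7},{"tx":0,"ty":0,"tz":0,"rx":0,"ry":0,"rz":0}]' 1 20
python3 st.py
```

```text
clock: 0.98
tcp_pos: [0.2127, 0.6139, 0.2558]
orientation: [0.638, 0.77, -0.0, 0.0]
wrist_force: [0.2, 0.4, -0.3]
grip_width: 0.0
grip_force: 0.0
clock 0.975 tcp board mm [[-259.7104  685.7729  255.7849]] F board [ 0.2564  0.4081 -0.3152]
tool axes in board [[-0.0001  1.     -0.0002]
 [ 1.      0.0001 -0.001 ]
 [-0.001  -0.0002 -1.    ]]
```

```bash
python3 -m creep '[{"tx":-0.054,"ty":0.0145,"tz":0,"rx":0,"ry":0,"rz":0},{"tx":-0.054,"ty":0.0145,"tz":0,"rx":0,"ry":0,"rz":0},{"tx":-0.054,"ty":0.0145,"tz":0,"rx":0,"ry":0,"rz":0},{"tx":-0.054,"ty":0.0145,"tz":0,"rx":0,"ry":0,"rz":0},{"tx":-0.054,"ty":0.0145,"tz":0,"rx":0,"ry":0,"rz":0},{"tx":-0.054,"ty":0.0145,"tz":0,"rx":0,"ry":0,"rz":0},{"tx":-0.054,"ty":0.0145,"tz":0,"rx":0,"ry":0,"rz":0},{"tx":-0.054,"ty":0.0145,"tz":0,"rx":0,"ry":0,"rz":0},{"tx":-0.054,"ty":0.0145,"tz":0,"rx":0,"ry":0,"rz":0},{"tx":-0.054,"ty":0.0145,"tz":0,"rx":0,"ry":0,"rz":0},{"tx":-0.054,"ty":0.0145,"tz":0,"rx":0,"ry":0,"rz":0},{"tx":-0.054,"ty":0.0145,"tz":0,"rx":0,"ry":0,"rz":0},{"tx":-0.054,"ty":0.0145,"tz":0,"rx":0,"ry":0,"rz":0},{"tx":-0.054,"ty":0.0145,"tz":0,"rx":0,"ry":0,"rz":0},{"tx":-0.054,"ty":0.0145,"tz":0,"rx":0,"ry":0,"rz":0},{"tx":0,"ty":0,"tz":0,"rx":0,"ry":0,"rz":0},{"tx":0,"ty":0,"tz":0,"rx":0,"ry":0,"rz":0}]'
python3 st.py
```

```text
clock: 3.1
tcp_pos: [0.5763, -0.1411, 0.2557]
orientation: [0.638, 0.77, -0.0, -0.001]
wrist_force: [-0.3, 0.9, -0.1]
grip_width: 0.0002
grip_force: 0.0
clock 3.1 tcp board mm [[ -43.3507 -123.7923  255.7367]] F board [-0.12    0.9053 -0.0688]
tool axes in board [[ 0.0001  1.     -0.0011]
 [ 1.     -0.0001  0.001 ]
 [ 0.001  -0.0011 -1.    ]]
```

```bash
python3 -m creep '[{"tx":0,"ty":0.002,"tz":0.045,"rx":0,"ry":0,"rz":0},{"tx":0,"ty":0,"tz":0.045,"rx":0,"ry":0,"rz":0},{"tx":0,"ty":0,"tz":0.045,"rx":0,"ry":0,"rz":0},{"tx":0,"ty":0,"tz":0.045,"rx":0,"ry":0,"rz":0},{"tx":0,"ty":0,"tz":0,"rx":0,"ry":0,"rz":0},{"tx":0,"ty":0,"tz":0,"rx":0,"ry":0,"rz":0}]'
python3 - <<'E'
from g import *
shot('top','pics/t1.png');shot('scene','pics/s1.png')
a=cv2.imread('pics/t1.png')[195:315,215:375];b=cv2.imread('pics/s1.png')[190:350,200:420]
a=cv2.resize(a,(400,300),interpolation=cv2.INTER_CUBIC);b=cv2.resize(b,(400,300),interpolation=cv2.INTER_CUBIC)
cv2.imwrite('pics/v1.png',np.hstack([a,b]))
E
python3 st.py
```

```text
clock: 3.85
tcp_pos: [0.5796, -0.1405, 0.0779]
orientation: [0.638, 0.77, 0.001, 0.001]
wrist_force: [-0.1, 1.1, -0.3]
grip_width: -0.0
grip_force: 0.0
clock 3.95 tcp board mm [[ -39.516  -124.4417   78.616 ]] F board [0.2027 0.0302 0.0327]
tool axes in board [[ 0.0004  1.      0.0037]
 [ 1.     -0.0004 -0.0009]
 [-0.0009  0.0037 -1.    ]]
```

View pics/v1.png

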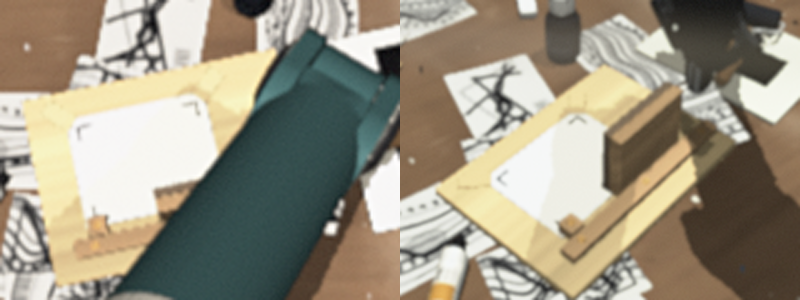

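```bash
python3 -m creep '[{"tx":0.006,"ty":0,"tz":0,"rx":0,"ry":0,"rz":0},{"tx":0.006,"ty":0,"tz":0,"rx":0,"ry":0,"rz":0},{"tx":0.006,"ty":0,"tz":0,"rx":0,"ry":0,"rz":0},{"tx":0.004,"ty":0,"tz":0,"rx":0,"ry":0,"rz":0},{"tx":0.003,"ty":0,"tz":0,"rx":0,"ry":0,"rz":0},{"tx":0.003,"ty":0,"tz":0,"rx":0,"ry":0,"rz":0},{"tx":0.003,"ty":0,"tz":0,"rx":0,"ry":0,"rz":0},{"tx":0.003,"ty":0,"tz":0,"rx":0,"ry":0,"rz":0},{"tx":0.003,"ty":0,"tz":0,"rx":0,"ry":0,"rz":0},{"tx":0.003,"ty":0,"tz":0,"rx":0,"ry":0,"rz":0}]'; python3 st.py
python3 -m creep '[{"tx":0.003,"ty":-0.0003,"tz":0,"rx":0,"ry":0,"rz":0},{"tx":0.003,"ty":-0.0003,"tz":0,"rx":0,"ry":0,"rz":0},{"tx":0.003,"ty":-0.0003,"tz":0,"rx":0,"ry":0,"rz":0},{"tx":0.003,"ty":-0.0003,"tz":0,"rx":0,"ry":0,"rz":0},{"tx":0.003,"ty":-0.0003,"tz":0,"rx":0,"ry":0,"rz":0},{"tx":0.003,"ty":-0.0003,"tz":0,"rx":0,"ry":0,"rz":0},{"tx":0.003,"ty":-0.0003,"tz":0,"rx":0,"ry":0,"rz":0},{"tx":0.003,"ty":-0.0003,"tz":0,"rx":0,"ry":0,"rz":0}]'; python3 st.py
python3 - <<'E'
from g import *
shot('scene','pics/s2.png')
b=cv2.imread('pics/s2.png')[190:350,200:420]
cv2.imwrite('pics/v2.png',cv2.resize(b,(660,480),interpolation=cv2.INTER_CUBIC))
E
```

```text
clock: 5.2
tcp_pos: [0.5712, -0.102, 0.0763]
orientation: [0.638, 0.77, -0.0, 0.0]
wrist_force: [0.3, -1.6, -0.4]
grip_width: 0.0001
grip_force: 0.8
clock 5.2 tcp board mm [[-41.0337 -84.4612  76.3071]] F board [-0.0557 -1.6372 -0.3995]
tool axes in board [[ 0.0016  1.      0.    ]
 [ 1.     -0.0016 -0.0003]
 [-0.0003  0.     -1.    ]]
clock: 6.2
tcp_pos: [0.5646, -0.0787, 0.0764]
orientation: [0.638, 0.77, 0.0, 0.0]
wrist_force: [-0.2, -1.4, -0.8]
grip_width: 0.0002
grip_force: 0.9
clock 6.2 tcp board mm [[-43.2024 -60.2617  76.3694]] F board [-0.4612 -1.3509 -0.8327]
tool axes in board [[ 0.0014  1.      0.0004]
 [ 1.     -0.0014 -0.0002]
 [-0.0002  0.0004 -1.    ]]
```

View pics/v2.png

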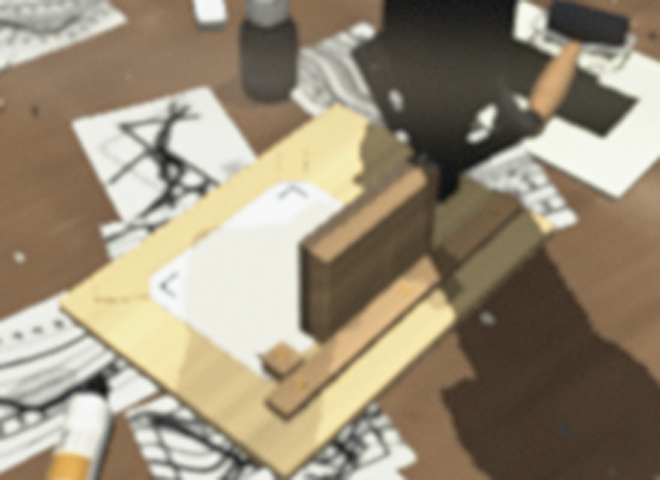

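```bash
python3 -m creep '[{"tx":0.003,"ty":-0.0003,"tz":0,"rx":0,"ry":0,"rz":0},{"tx":0.003,"ty":-0.0003,"tz":0,"rx":0,"ry":0,"rz":0},{"tx":0.003,"ty":-0.0003,"tz":0,"rx":0,"ry":0,"rz":0},{"tx":0.003,"ty":-0.0003,"tz":0,"rx":0,"ry":0,"rz":0},{"tx":0.002,"ty":0,"tz":0,"rx":0,"ry":0,"rz":0},{"tx":0.001,"ty":0,"tz":0,"rx":0,"ry":0,"rz":0}]'; python3 st.py
python3 -m creep '[{"tx":0.001,"ty":0,"tz":0,"rx":0,"ry":0,"rz":0},{"tx":0.001,"ty":0,"tz":0,"rx":0,"ry":0,"rz":0}]'; python3 st.py
python3 - <<'E'
from g import *
np.set_printoptions(precision=1,suppress=True)
p,d=shot('scene','pics/s3.png')
l=tob(cloud('scene',d));q=l[(l[:,0]>-62)&(l[:,0]<-20)&(l[:,1]>-25)&(l[:,1]<100)&(l[:,2]>72)&(l[:,2]<92)]
print(np.percentile(q,[1,5,50,95,99],axis=0))
E
```

```text
clock: 7.0
tcp_pos: [0.5607, -0.0643, 0.0764]
orientation: [0.638, 0.77, 0.0, 0.0]
wrist_force: [0.9, -3.2, 1.5]
grip_width: -0.0001
grip_force: 1.6
clock 7.0 tcp board mm [[-44.3438 -45.4188  76.428 ]] F board [ 0.3062 -3.3227  1.4555]
tool axes in board [[ 0.0013  1.      0.0004]
 [ 1.     -0.0013 -0.0003]
 [-0.0003  0.0004 -1.    ]]
clock: 7.25
tcp_pos: [0.5603, -0.0625, 0.0764]
orientation: [0.638, 0.77, 0.0, 0.0]
wrist_force: [2.5, -3.8, 2.0]
grip_width: 0.0
grip_force: 1.8
clock 7.25 tcp board mm [[-44.3809 -43.5805  76.4142]] F board [ 1.7872 -4.1851  2.0174]
tool axes in board [[ 0.0016  1.      0.0004]
 [ 1.     -0.0016 -0.0003]
 [-0.0003  0.0004 -1.    ]]
[[-53.8 -24.   72.9]
 [-53.2 -19.5  74.5]
 [-45.3  27.   86.2]
 [-31.9  66.6  87.9]
 [-30.5  67.6  88.6]]
```

```bash
python3 -m creep '[{"tx":0.001,"ty":0,"tz":0,"rx":0,"ry":0,"rz":0},{"tx":0.001,"ty":0,"tz":0,"rx":0,"ry":0,"rz":0}]'; python3 st.py
python3 - <<'E'
from g import *
a=cv2.resize(cv2.imread('pics/s3.png')[220:340,240:400],(640,480),interpolation=cv2.INTER_CUBIC)
cv2.imwrite('pics/v3.png',a)
E
```

```text
clock: 7.55
tcp_pos: [0.5599, -0.0605, 0.0764]
orientation: [0.638, 0.77, 0.0, 0.0]
wrist_force: [0.8, -4.7, 2.0]
grip_width: -0.0003
grip_force: 2.0
clock 7.55 tcp board mm [[-44.4009 -41.5294  76.4021]] F board [-0.062  -4.8078  2.0453]
tool axes in board [[ 0.0016  1.      0.0004]
 [ 1.     -0.0016 -0.0003]
 [-0.0003  0.0004 -1.    ]]
```

View pics/v3.png

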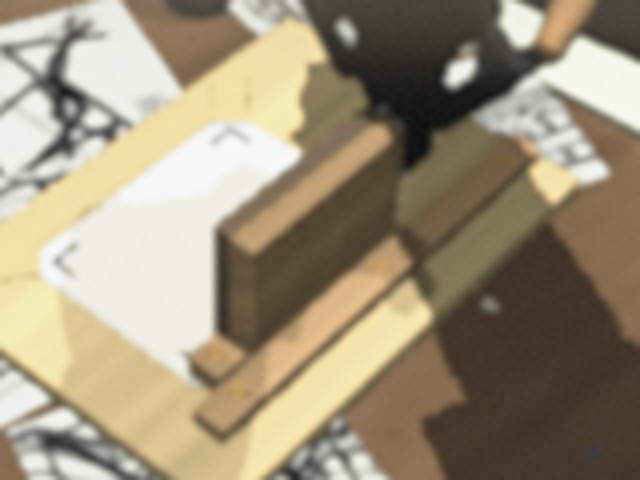

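```bash
python3 -m creep '[{"tx":0.001,"ty":0,"tz":0,"rx":0,"ry":0,"rz":0},{"tx":0.001,"ty":0,"tz":0,"rx":0,"ry":0,"rz":0}]'; python3 st.py|head -1
python3 - <<'E'
from g import *
np.set_printoptions(precision=1,suppress=True)
p,d=shot('scene','pics/s4.png')
l=tob(cloud('scene',d));q=l[(l[:,0]>-62)&(l[:,0]<-20)&(l[:,1]>-25)&(l[:,1]<100)&(l[:,2]>72)&(l[:,2]<92)]
print(np.percentile(q,[1,5,50,95,99],axis=0))
E
```

```text
clock: 7.8
tcp_pos: [0.5598, -0.06, 0.0766]
orientation: [0.639, 0.769, -0.0, 0.001]
wrist_force: [2.0, -7.6, 1.9]
grip_width: -0.0004
grip_force: 4.2
clock 7.8 tcp board mm [[-44.4163 -41.0195  76.6002]] F board [ 0.5175 -7.8611  1.862 ]
[[-53.6 -23.   72.5]
 [-53.3 -18.7  74.1]
 [-45.6  28.8  86.1]
 [-31.9  69.4  88. ]
 [-30.2  70.2  88.8]]
```

```bash
python3 -m creep '[{"tx":-0.008,"ty":0,"tz":0,"rx":0,"ry":0,"rz":0},{"tx":-0.022,"ty":0,"tz":0,"rx":0,"ry":0,"rz":0},{"tx":0,"ty":0,"tz":-0.05,"rx":0,"ry":0,"rz":0},{"tx":0,"ty":0,"tz":-0.05,"rx":0,"ry":0,"rz":0},{"tx":0,"ty":-0.03,"tz":0,"rx":0,"ry":0,"rz":0},{"tx":0,"ty":-0.03,"tz":0,"rx":0,"ry":0,"rz":0},{"tx":0.046,"ty":0,"tz":0,"rx":0,"ry":0,"rz":0},{"tx":0.046,"ty":0,"tz":0,"rx":0,"ry":0,"rz":0},{"tx":0,"ty":0,"tz":0,"rx":0,"ry":0,"rz":0},{"tx":0,"ty":0,"tz":0,"rx":0,"ry":0,"rz":0}]'; python3 st.py
```

```text
clock: 9.1
tcp_pos: [0.4885, -0.0084, 0.1761]
orientation: [0.638, 0.77, -0.0, -0.001]
wrist_force: [-0.1, 0.7, 0.4]
grip_width: 0.0
grip_force: 0.0
clock 9.1 tcp board mm [[-104.8732   22.9831  176.0597]] F board [-0.0071  0.7584  0.3527]
tool axes in board [[ 0.0005  1.     -0.0012]
 [ 1.     -0.0005  0.0005]
 [ 0.0005 -0.0012 -1.    ]]
```

```bash
python3 -m creep '[{"tx":-0.003,"ty":0,"tz":0.038,"rx":0,"ry":0,"rz":0},{"tx":0,"ty":0,"tz":0.038,"rx":0,"ry":0,"rz":0},{"tx":0,"ty":0,"tz":0,"rx":0,"ry":0,"rz":0},{"tx":0,"ty":0.01,"tz":0,"rx":0,"ry":0,"rz":0},{"tx":0,"ty":0.01,"tz":0,"rx":0,"ry":0,"rz":0},{"tx":0,"ty":0.003,"tz":0,"rx":0,"ry":0,"rz":0},{"tx":0,"ty":0.003,"tz":0,"rx":0,"ry":0,"rz":0},{"tx":0,"ty":0.003,"tz":0,"rx":0,"ry":0,"rz":0},{"tx":0,"ty":0.003,"tz":0,"rx":0,"ry":0,"rz":0}]'; python3 st.py
python3 - <<'E'
from g import *
shot('scene','pics/s5.png')
cv2.imwrite('pics/v5.png',cv2.resize(cv2.imread('pics/s5.png')[200:350,200:400],(640,480),interpolation=cv2.INTER_CUBIC))
E
```

```text
clock: 10.22
tcp_pos: [0.521, -0.0055, 0.1003]
orientation: [0.638, 0.77, 0.0, -0.0]
wrist_force: [-0.3, -0.1, -0.1]
grip_width: -0.0002
grip_force: 0.0
clock 10.225 tcp board mm [[-72.3481  19.7366 100.332 ]] F board [-0.2985 -0.0256 -0.0928]
tool axes in board [[ 0.0013  1.     -0.    ]
 [ 1.     -0.0013  0.0001]
 [ 0.0001 -0.     -1.    ]]
```

View pics/v5.png

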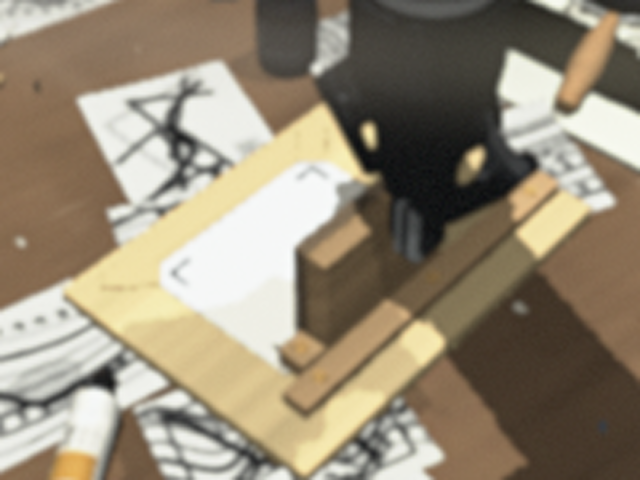

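```bash
python3 -m creep '[{"tx":0,"ty":0.002,"tz":0,"rx":0,"ry":0,"rz":0},{"tx":0,"ty":0.002,"tz":0,"rx":0,"ry":0,"rz":0},{"tx":0,"ty":0.002,"tz":0,"rx":0,"ry":0,"rz":0},{"tx":0,"ty":0.002,"tz":0,"rx":0,"ry":0,"rz":0}]'; python3 st.py | head -1
python3 -m creep '[{"tx":0,"ty":0.002,"tz":0,"rx":0,"ry":0,"rz":0},{"tx":0,"ty":0.002,"tz":0,"rx":0,"ry":0,"rz":0},{"tx":0,"ty":0.002,"tz":0,"rx":0,"ry":0,"rz":0},{"tx":0,"ty":0.002,"tz":0,"rx":0,"ry":0,"rz":0}]'; python3 st.py | head -1
python3 - <<'E'
from g import *
np.set_printoptions(precision=1,suppress=True)
p,d=shot('scene','pics/s6.png')
l=tob(cloud('scene',d));b=(l[:,1]>45)&(l[:,1]<75)&(l[:,0]>-62)&(l[:,0]<50)
for z0 in(25,40,55,68,78):
  q=l[b&(l[:,2]>z0)&(l[:,2]<z0+8)];print(z0,len(q),np.percentile(q,[3,50,97],axis=0)[:,0] if len(q) else '')
E
```

```text
clock: 10.78
tcp_pos: [0.5288, -0.0041, 0.1003]
orientation: [0.638, 0.77, -0.0, -0.0]
wrist_force: [-1.1, -0.2, -0.1]
grip_width: 0.0002
grip_force: 0.2
clock 10.775 tcp board mm [[-64.4639  19.65   100.2573]] F board [-1.1449  0.018  -0.1316]
clock: 11.28
tcp_pos: [0.5369, -0.0026, 0.1003]
orientation: [0.638, 0.77, 0.0, 0.0]
wrist_force: [0.2, -0.7, -0.1]
grip_width: -0.0002
grip_force: 0.2
clock 11.275 tcp board mm [[-56.2579  19.6746 100.2937]] F board [ 0.0862 -0.685  -0.0607]
25 77 [-50.  -47.6 -28.9]
40 64 [-47.9 -45.9 -25.7]
55 70 [-45.8 -43.8 -23.8]
68 68 [-44.1 -41.7 -20.8]
78 100 [-42.5 -34.  -18.5]
```

```bash
python3 -m creep '[{"tx":0,"ty":0.002,"tz":0,"rx":0,"ry":0,"rz":0},{"tx":0,"ty":0.002,"tz":0,"rx":0,"ry":0,"rz":0},{"tx":0,"ty":0.002,"tz":0,"rx":0,"ry":0,"rz":0},{"tx":0,"ty":0.002,"tz":0,"rx":0,"ry":0,"rz":0},{"tx":0,"ty":0.002,"tz":0,"rx":0,"ry":0,"rz":0},{"tx":0,"ty":0.002,"tz":0,"rx":0,"ry":0,"rz":0},{"tx":0,"ty":0,"tz":0,"rx":0,"ry":0,"rz":0},{"tx":0,"ty":0,"tz":0,"rx":0,"ry":0,"rz":0},{"tx":0,"ty":0,"tz":0,"rx":0,"ry":0,"rz":0}]'; python3 st.py | head -1
python3 - <<'E'
from g import *
np.set_printoptions(precision=1,suppress=True)
p,d=shot('scene','pics/s7.png')
l=tob(cloud('scene',d));b=(l[:,1]>45)&(l[:,1]<75)&(l[:,0]>-53)&(l[:,0]<60)
for z0 in(28,40,55,68,78):
  q=l[b&(l[:,2]>z0)&(l[:,2]<z0+8)];print(z0,len(q),np.percentile(q,[3,50,97],axis=0)[:,0] if len(q) else '')
E
```

```text
clock: 12.45
tcp_pos: [0.5484, -0.0004, 0.1003]
orientation: [0.638, 0.77, -0.0, -0.0]
wrist_force: [-0.0, 0.6, -0.2]
grip_width: -0.0001
grip_force: 0.0
clock 12.45 tcp board mm [[-44.5033  19.6116 100.2741]] F board [ 0.105   0.5971 -0.1717]
28 483 [-27.7   5.8  44.2]
40 0 
55 0 
68 0 
78 0
```

```bash
python3 -m creep '[{"tx":0,"ty":-0.03,"tz":-0.05,"rx":0,"ry":0,"rz":0},{"tx":0,"ty":-0.03,"tz":-0.05,"rx":0,"ry":0,"rz":0},{"tx":0,"ty":0,"tz":-0.05,"rx":0,"ry":0,"rz":0},{"tx":0,"ty":0,"tz":0,"rx":0,"ry":0,"rz":0}]'; python3 st.py | head -1
python3 - <<'E'
from g import *
np.set_printoptions(precision=1,suppress=True)
p,d=shot('scene','pics/s8.png')
l=tob(cloud('scene',d));q=l[(l[:,0]>-50)&(l[:,0]<90)&(abs(l[:,1])<110)&(l[:,2]>30)&(l[:,2]<42)]
print(len(q),np.percentile(q,[1,3,50,97,99],axis=0)); print(cv2.minAreaRect((q[:,:2]).astype(np.float32)))
cv2.imwrite('pics/v8.png',cv2.resize(cv2.imread('pics/s8.png')[200:350,200:400],(640,480),interpolation=cv2.INTER_CUBIC))
E
```

```text
clock: 13.0
tcp_pos: [0.4916, -0.0115, 0.2539]
orientation: [0.638, 0.77, 0.004, 0.002]
wrist_force: [-0.8, -0.1, -0.5]
grip_width: -0.0
grip_force: 0.0
clock 13.0 tcp board mm [[-102.42     19.3037  253.8819]] F board [-0.8593  0.0218 -0.5037]
1676 [[-27.8 -28.7  30.8]
 [-27.  -26.1  31.7]
 [  7.   24.3  34.4]
 [ 44.7  68.7  36.3]
 [ 46.1  69.9  36.8]]
((9.746026992797852, 20.073549270629883), (77.03592681884766, 102.02516174316406), 0.2572169005870819)
```

View pics/v8.png

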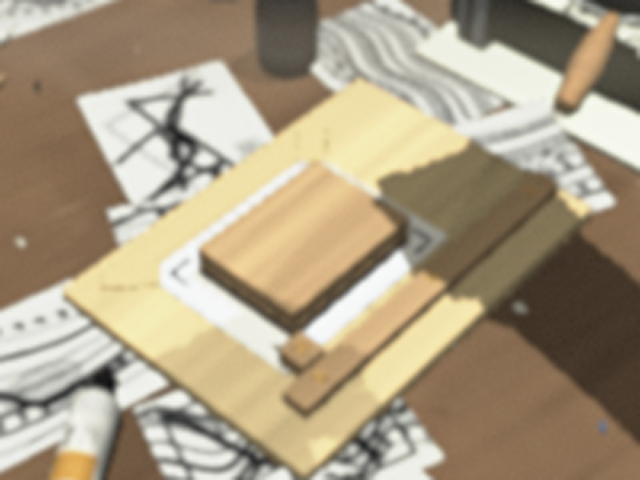

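```bash
python3 -m creep '[{"tx":0,"ty":0.038,"tz":0,"rx":0,"ry":0,"rz":0},{"tx":0,"ty":0.038,"tz":0,"rx":0,"ry":0,"rz":0},{"tx":0,"ty":0.037,"tz":0,"rx":0,"ry":0,"rz":0},{"tx":0,"ty":0,"tz":0.045,"rx":0,"ry":0,"rz":0},{"tx":0,"ty":0,"tz":0.045,"rx":0,"ry":0,"rz":0},{"tx":0,"ty":0,"tz":0.045,"rx":0,"ry":0,"rz":0},{"tx":0,"ty":0,"tz":0.035,"rx":0,"ry":0,"rz":0},{"tx":0,"ty":0,"tz":0.004,"rx":0,"ry":0,"rz":0},{"tx":0,"ty":0,"tz":0,"rx":0,"ry":0,"rz":0},{"tx":0,"ty":0,"tz":0,"rx":0,"ry":0,"rz":0}]'; python3 st.py
```

```text
clock: 14.3
tcp_pos: [0.6015, 0.0093, 0.0777]
orientation: [0.638, 0.77, 0.001, 0.001]
wrist_force: [0.1, 0.1, 0.2]
grip_width: 0.0004
grip_force: 0.0
clock 14.3 tcp board mm [[ 9.5168 19.3084 77.6612]] F board [0.0851 0.0372 0.2296]
tool axes in board [[ 0.0014  1.      0.0024]
 [ 1.     -0.0014 -0.0002]
 [-0.0002  0.0024 -1.    ]]
```

```bash
python3 -m creep '[{"tx":0,"ty":0,"tz":0.004,"rx":0,"ry":0,"rz":0},{"tx":0,"ty":0,"tz":0.004,"rx":0,"ry":0,"rz":0},{"tx":0,"ty":0,"tz":0.003,"rx":0,"ry":0,"rz":0},{"tx":0,"ty":0,"tz":0.002,"rx":0,"ry":0,"rz":0},{"tx":0,"ty":0,"tz":0.001,"rx":0,"ry":0,"rz":0},{"tx":0,"ty":0,"tz":0,"rx":0,"ry":0,"rz":0}]'; python3 st.py|head -1
python3 -m creep '[{"tx":0,"ty":0,"tz":0.001,"rx":0,"ry":0,"rz":0},{"tx":0,"ty":0,"tz":0.001,"rx":0,"ry":0,"rz":0}]'; python3 st.py|head -1
```

```text
clock: 15.05
tcp_pos: [0.6006, 0.0094, 0.0622]
orientation: [0.638, 0.77, -0.0, 0.0]
wrist_force: [0.1, 0.3, 0.0]
grip_width: -0.0
grip_force: 0.0
clock 15.05 tcp board mm [[ 8.5563 19.4971 62.2256]] F board [0.1937 0.2549 0.0001]
clock: 15.3
tcp_pos: [0.6006, 0.0094, 0.0603]
orientation: [0.638, 0.77, 0.0, 0.0]
wrist_force: [0.3, -0.2, -0.7]
grip_width: 0.0004
grip_force: 0.0
clock 15.3 tcp board mm [[ 8.6146 19.5651 60.2973]] F board [ 0.304  -0.2603 -0.6562]
```

```bash
python3 -m creep '[{"tx":0,"ty":0,"tz":0.001,"rx":0,"ry":0,"rz":0},{"tx":0,"ty":0,"tz":0.001,"rx":0,"ry":0,"rz":0}]'; python3 st.py|head -1
python3 -m creep '[{"tx":0,"ty":0,"tz":0.001,"rx":0,"ry":0,"rz":0},{"tx":0,"ty":0,"tz":0,"rx":0,"ry":0,"rz":0}]'; python3 st.py|head -1
```

```text
clock: 15.55
tcp_pos: [0.6007, 0.0094, 0.06]
orientation: [0.638, 0.77, 0.0, -0.001]
wrist_force: [-6.6, 1.0, 22.1]
grip_width: -0.0003
grip_force: 10.7
clock 15.55 tcp board mm [[ 8.6987 19.5229 60.0483]] F board [-6.2553  2.1853 22.1008]
clock: 15.8
tcp_pos: [0.6007, 0.0094, 0.06]
orientation: [0.638, 0.77, 0.001, -0.001]
wrist_force: [-8.2, 1.4, 22.9]
grip_width: -0.0003
grip_force: 11.5
clock 15.8 tcp board mm [[ 8.6999 19.4959 60.0435]] F board [-7.8044  2.897  22.9042]
```

```bash
Z=; python3 -m creep '[{"tx":0,"ty":0,"tz":0,"rx":0,"ry":0,"rz":0},{"tx":0,"ty":0,"tz":0,"rx":0,"ry":0,"rz":0},{"tx":0,"ty":0,"tz":0,"rx":0,"ry":0,"rz":0},{"tx":0,"ty":0,"tz":0,"rx":0,"ry":0,"rz":0},{"tx":0,"ty":0,"tz":0,"rx":0,"ry":0,"rz":0},{"tx":0,"ty":0,"tz":0,"rx":0,"ry":0,"rz":0}]'; python3 st.py|head -1
python3 -m creep '[{"tx":0,"ty":0,"tz":0,"rx":0,"ry":0,"rz":0},{"tx":0,"ty":0,"tz":0,"rx":0,"ry":0,"rz":0},{"tx":0,"ty":0,"tz":0,"rx":0,"ry":0,"rz":0},{"tx":0,"ty":0,"tz":0,"rx":0,"ry":0,"rz":0},{"tx":0,"ty":0,"tz":0,"rx":0,"ry":0,"rz":0},{"tx":0,"ty":0,"tz":0,"rx":0,"ry":0,"rz":0}]'; python3 st.py|head -1
python3 -m creep '[{"tx":0,"ty":0,"tz":-0.003,"rx":0,"ry":0,"rz":0},{"tx":0,"ty":0,"tz":-0.01,"rx":0,"ry":0,"rz":0},{"tx":0,"ty":0,"tz":-0.04,"rx":0,"ry":0,"rz":0},{"tx":0,"ty":0,"tz":-0.05,"rx":0,"ry":0,"rz":0},{"tx":0,"ty":-0.05,"tz":-0.03,"rx":0,"ry":0,"rz":0},{"tx":0,"ty":-0.05,"tz":0,"rx":0,"ry":0,"rz":0},{"tx":0,"ty":0,"tz":0,"rx":0,"ry":0,"rz":0},{"tx":0,"ty":0,"tz":0,"rx":0,"ry":0,"rz":0}]'
python3 - <<'E'
from g import *
np.set_printoptions(precision=1,suppress=True)
p,d=shot('scene','pics/s9.png')
l=tob(cloud('scene',d));q=l[(l[:,0]>-50)&(l[:,0]<90)&(abs(l[:,1])<110)&(l[:,2]>30)&(l[:,2]<42)]
print(len(q),np.percentile(q,[1,3,50,97,99],axis=0)); print(cv2.minAreaRect((q[:,:2]).astype(np.float32)))
cv2.imwrite('pics/v9.png',cv2.resize(cv2.imread('pics/s9.png')[180:400,190:450],(650,550),interpolation=cv2.INTER_CUBIC))
E
```

```text
clock: 16.55
tcp_pos: [0.6007, 0.0094, 0.06]
orientation: [0.638, 0.77, 0.001, -0.001]
wrist_force: [-7.3, 0.1, 23.0]
grip_width: 0.0001
grip_force: 11.5
clock 16.55 tcp board mm [[ 8.6959 19.4934 60.0473]] F board [-7.1823  1.4356 23.0445]
clock: 17.3
tcp_pos: [0.6007, 0.0094, 0.0601]
orientation: [0.638, 0.77, 0.001, -0.001]
wrist_force: [-7.9, 0.9, 22.6]
grip_width: 0.0001
grip_force: 11.5
clock 17.3 tcp board mm [[ 8.7299 19.5012 60.0633]] F board [-7.6341  2.3924 22.5907]
clock: 18.3
tcp_pos: [0.5031, -0.0088, 0.1908]
orientation: [0.638, 0.77, 0.001, 0.001]
wrist_force: [0.5, -0.2, 0.1]
grip_width: 0.0
grip_force: 0.0
1672 [[-28.  -28.8  30.7]
 [-27.2 -26.3  31.8]
 [  6.9  24.1  34.4]
 [ 44.2  69.   36.3]
 [ 46.3  69.7  36.7]]
((9.617578506469727, 19.870851516723633), (76.86547088623047, 101.0807876586914), 0.1599760502576828)
```

View pics/v9.png

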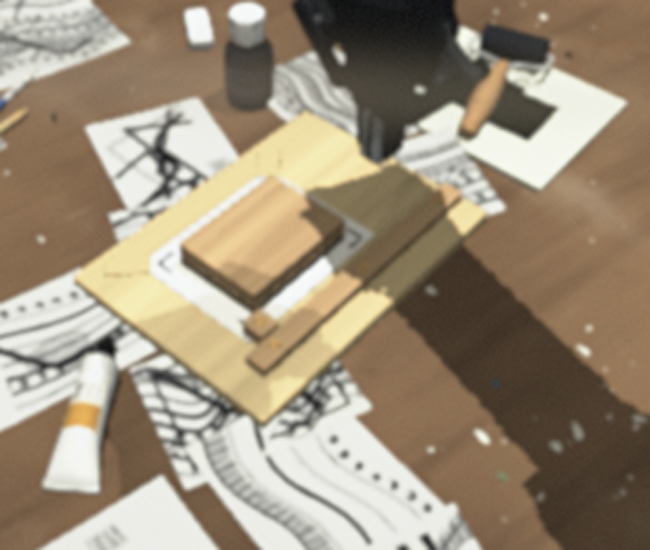

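The block lies face down inside the marks, around (260,240) in the crop. The bottle, roller and tube are where they started, and the hand is clear.

```bash
python3 -c "
from rig import arm
print(arm.sign_off())"
```

```text
the job is handed in; nothing more can be done
None
```

I pushed the block along the fence to the stop, tipped it face down inside the corner marks, pressed the middle of its back at about 23 N for over 1.5 s, and took the hand away; the job was handed in just after 18 s on the clock.

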